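# Hold the cover plate over the opened light base

### The arm

A 6-joint arm with a two-finger parallel gripper is mounted at the origin on the work surface. World frame = base frame: x ahead of the robot, y to its left, z up, the work surface at z = 0. Lengths are in mm, angles in rad, forces in N, time in s.
With the tool pointing down it reaches from about 400 to 925 mm from the base axis. Payload 12.5 kg.
Tool frame: the origin (TCP) lies at the very end of the fingers, on their centre line; the grasp point (between the pads) lies env.grip_point_offset behind it (env.grip_point_offset is the distance from the TCP to the grasp point, in mm); y points along the fingers, z is the direction in which the jaws open and shut, and the axes are right-handed (so a half turn about y gives the same grasp; the last joint's range is limited). The gripper opens to 95 mm and grips with 3 to 60 N. Pads are 20 mm wide; open, the fingers measure 119 mm over their backs; the gripper's body (75 mm by 180 mm) begins 59 mm behind the grasp point.
Start: joints at [1.038, 0.491, 1.559, -0, 1.092, -0.106], TCP at [258.711, 568.96, 214.661] pointing down, gripper open.
Joint ranges: [-3.1, 3.1], [-0.84, 2.19], [0.05, 2.79], [-1.13, 4.28], [0.06, 2.93], [-2.69, 2.69]. Speed limits (rad/s): [2.22, 2.22, 2.79, 3.14, 3.14, 3.14].

### API

Orientations are given as [roll, pitch, yaw] about the fixed x, y, z axes, in that order (R = Rz(yaw) Ry(pitch) Rx(roll)).
In Python, from cell import readout, read_camera, env, nets gives the robot as it stands.
- The arm moves only by the tool apply_moves, never from a script. Its argument "increments" is a list of rows, each a list of 3 entries, a list of its own where there are three numbers: the shift along the tool's x, y, z in cm, then the turn, a rotation vector about the tool's x, y, z in degrees, then the finger opening in cm, from 0 to 9.51. A call has exactly 5 rows; each row shifts and turns the pose as measured when the row begins, along the tool's axes as they then stand; what a row does not reach is not made up. A row lasts 1/8 s, in which the tool goes at most 62.5 mm and 10.7 degrees, less where a joint would pass 70% of its speed; a pose out of reach is approached as far as the arm can. A call with a gripper value outside its range is refused whole. The fingers move at their own pace and stop on an object; the grip force is fixed at half the most. Time passes only in rows, so rows that do not move let the fingers close, or fill a call up. It gives the time, the measured TCP pose, the force and the opening at its end, in the units of the state.
- readout.state(): the state, without advancing time (a new reading comes with each control period).
- read_camera(name): name is "side" or "top"; returns a dict with "img" (384x512x3 uint8, red, green, blue), "vfov" (degrees; the focal length in pixels is half the picture's height over the tangent of half this angle, whatever the lens; pixels are square), "cx", "cy" (the principal point, pixels), "rvec" (rotation vector, rad) and "tvec" (3), from world to camera coordinates, as OpenCV has them. Camera axes: x right, y down, z forward; pixel columns grow to the right and rows downward; lengths in mm; the calibration is good to about 2 mm. A picture is of the moment at which its call begins. There is no depth.
- env.job_done(): hands the job in, once; it reports no verdict.
Trained networks look in a picture, given as the dict that the camera call returned (one of the last four; its "shot" number tells which), for a name from the list of things; names that differ only in an ending like _2 or _b are one class to them, and where a whole thing is asked for, a point or a joint stands for the part that bears it (a point fixed in the world has none). Each returns a list of dicts, best first, with "confidence" (0 to 1); they miss things now and then, are a little off and sometimes report something else, mostly with a low value. They report only what shows in the picture. A call takes as long as a camera call. They do not tell look-alikes from the thing itself.
- nets.look_for(picture, thing): "point" ([x, y, z] in mm, in the coordinates of the camera as it stood for that picture, good to about 4 mm: the middle of the surface that is visible of it).
- nets.mark_of(picture, thing): "point" ([x, y, z] in mm, in the coordinates of the camera as it stood for that picture, good to about 4 mm: a listed point, or the origin of a listed thing).
The state is a dict: "t": time; "joints": joint angles; "qvel": joint speeds; "tau": joint torques, N m; "eef_pos": TCP position; "tcp_rot": TCP orientation; "ft_force": force on the tool from outside, world axes, zero at the start; "moment": the same for the moment, N m; "opening": opening from 0.0 (shut) to 1.0 (fully open).
Only numpy, scipy, OpenCV 4.12 (cv2) and the standard library are available. Lean on these libraries where they do the work, as an engineer would, in place of code of your own. Each camera call takes 0.05 s, during which the arm holds its last target. There are 200 camera calls.

### The job

The microscope's light base is open and the blue parts basket is standing in it: lift the basket out by its handle and hang it by the handle on the hook, leaving it hanging there. Then pick up the aluminium cover plate by its black grip and hold it level, hovering about 2 cm above the light base without touching it, with its four holes lined up so that each threaded hole shows whole through the plate hole above it, ready for a colleague to put the screws in. Finish while holding the plate still like this - do not set it down or let go - and leave the other things on the table where they are.

Things in the scene. Friction and masses are not known exactly. Their poses are not given: they have to be found in the camera images.
- housing: The opened light base of a microscope: a fixed white open-topped box, 120 mm (x) by 180 mm (y), rim 55 mm above the table, walls 6 mm. Origin at the centre of its underside, z up. Inside, a flat deck 26 mm above the table, and in each corner a 17 mm round aluminium post level with the rim, with a black 5 mm threaded hole in its top.
- rim (a point): Centre of the housing's open top, level with the rim and the post tops (55 mm above the table); axes as the housing.
- plate: The loose aluminium cover plate, 120 mm (x) by 180 mm (y) by 5 mm, 0.2 to 0.4 kg, lying flat on the table; four 13 mm holes near its corners, and an upright black grip bar in its middle. Origin at the centre of its underside, z up. It fits the housing either way round (a half turn makes no difference); its long side goes along the housing's long side.
- plate_grip (a point): Centre of the black grip bar on the plate, 22 mm above the plate's underside; the bar is 14 mm thick (x), 60 mm long (y) and stands from 5 to 39 mm above the underside. Axes as the plate.
- basket: The loose blue parts basket, 76 mm (x) by 112 mm (y), walls 45 mm high, 0.15 to 0.3 kg, standing on the deck inside the housing at the start, its long side along the housing's to within 5 degrees. A stiff (not swinging) handle: steel uprights at its two y ends and an orange bar across the top. Origin at the centre of its underside.
- basket_bar (a point): Centre of the basket's orange handle bar, 122 mm above the basket's underside; the bar is 10 mm thick (x), 10 mm high and 112 mm long (y), with 72 mm of open height between it and the basket's rim. Axes as the basket. The hook can pass under it anywhere between the uprights (102 mm apart).
- hookstand: Fixed stand with one steel hook. Origin on the table under the middle of the hook's low seat, z up; the hook points along its own -x. Base plate 110 x 120 x 12 mm from x = -25 to +85 mm; a 14 mm post at x = +68 mm rises 200 mm; from its top a flat steel strap, 18 mm wide (y) and 5 mm thick, slopes down to a level seat from x = +12 to -12 mm and then up to the free tip at x = -36 mm, whose top is 209 mm above the table.
- hook_seat (a point): Top surface of the hook at the middle of its level seat, 189 mm above the table, where a handle bar comes to rest (the bar's centre then lies 5 mm higher). The strap is 18 mm wide (y), 5 mm thick. Axes as the stand.
- thread0 (a point): Mouth of a threaded hole (black, 5 mm), corner 0 of the housing, at (x, y) = (+46, +76) mm from its centre, level with the rim.
- thread1 (a point): Mouth of a threaded hole (black, 5 mm), corner 1 of the housing, at (x, y) = (+46, -76) mm from its centre, level with the rim.
- thread2 (a point): Mouth of a threaded hole (black, 5 mm), corner 2 of the housing, at (x, y) = (-46, -76) mm from its centre, level with the rim.
- thread3 (a point): Mouth of a threaded hole (black, 5 mm), corner 3 of the housing, at (x, y) = (-46, +76) mm from its centre, level with the rim.
- hole0 (a point): Centre of a 13 mm plate hole, at the underside, corner 0 of the plate, at (x, y) = (+46, +76) mm from its centre.
- hole1 (a point): Centre of a 13 mm plate hole, at the underside, corner 1 of the plate, at (x, y) = (+46, -76) mm from its centre.
- hole2 (a point): Centre of a 13 mm plate hole, at the underside, corner 2 of the plate, at (x, y) = (-46, -76) mm from its centre.
- hole3 (a point): Centre of a 13 mm plate hole, at the underside, corner 3 of the plate, at (x, y) = (-46, +76) mm from its centre.
- amber_bottle: Bystander, leave alone: amber glass bottle, 48 mm across, 100 mm tall. Origin at its underside.
- jar: Bystander, leave alone: clear jar, 60 mm across, 75 mm tall. Origin at its underside.
- dish: Bystander, leave alone: shallow white dish, 90 mm across, 16 mm tall. Origin at its underside.
- brush: Bystander, leave alone: small brush lying flat, handle along its -x.
- slidebox: Bystander, leave alone: green slide box 180 x 90 x 35 mm. Origin at its underside.
- samplebox: Bystander, leave alone: cardboard box 100 x 130 x 50 mm. Origin at its underside.
Mind the look-alikes: they are no part of the job. Of the things like the basket, leave any that is red; of the rest the larger one is meant. What is shaped like the housing but pink or turquoise is not meant.

How it is judged:
By the outcome, as a careful person would: the job done as asked, in the order asked, and still so for the second after the job is handed in, while the arm keeps its last pose, push and grip.
It also fails if it takes over 59 s, if anything falls off the work surface, if the arm or the gripper's body presses on something with over 40 N, if the wrist force passes 120 N, or if a joint passes its speed limit or range.

## Working session

There is one attempt and no reset: what is moved stays moved. The work goes in short steps, Python scripts to look and compute and a tool call to move; the robot and the scene stay as the last step left them, time stands still between calls to the robot, and variables do not carry over. Pictures are saved under pics/ and viewed, about 8 in all and at most 12, crops included, and the job is handed in when it is done.

Besides the shell and the picture viewer there is one more tool, called after "Call:" by a JSON object that holds its "op" and its "data". apply_moves: Moves the arm, as the interface text tells. Its arguments: {"type":"object","properties":{"increments":{"type":"array"}},"required":["increments"]}

```bash
ls; mkdir -p pics
cat > h.py <<'E'
import numpy as np, cv2
from cell import readout, read_camera, env, nets
def w2c(c): return cv2.Rodrigues(np.array(c["rvec"],float))[0], np.array(c["tvec"],float).ravel()
def toworld(c,p):
    R,t=w2c(c); return R.T@(np.array(p)-t)
def f(c): return c["img"].shape[0]/2/np.tan(np.radians(c["vfov"])/2)
def proj(c,P):
    R,t=w2c(c); q=np.atleast_2d(P)@R.T+t; return np.c_[c["cx"]+f(c)*q[:,0]/q[:,2], c["cy"]+f(c)*q[:,1]/q[:,2]]
def onplane(c,uv,z):
    R,t=w2c(c); d=R.T@np.array([(uv[0]-c["cx"])/f(c),(uv[1]-c["cy"])/f(c),1]); o=-R.T@t
    return o+d*(z-o[2])/d[2]
def save(c,n,crop=None,s=1):
    im=c["img"][...,::-1]
    if crop: x0,y0,x1,y1=crop; im=im[y0:y1,x0:x1]
    cv2.imwrite("pics/"+n,cv2.resize(im,None,fx=s,fy=s,interpolation=cv2.INTER_CUBIC))
E
python3 - <<'E'
from h import *
print(readout.state(), env.grip_point_offset)
for n in ["top","side"]:
    c=read_camera(n); save(c,n+"0.png",None,1.5); R,t=w2c(c); print(n,-R.T@t,c["vfov"],c["cx"],c["cy"])
    for th in ["housing","rim","plate","plate_grip","basket","basket_bar","hookstand","hook_seat","thread0","thread1","thread2","thread3","hole0","hole1","hole2","hole3"]:
        print(th,[(toworld(c,d["point"]).round().astype(int).tolist(),proj(c,toworld(c,d["point"])).round().astype(int)[0].tolist(),round(d["confidence"],2)) for d in nets.mark_of(c,th)[:4]])
E
```

```text
pics
{'t': 0.0, 'joints': array([ 1.03838692e+00,  4.91579249e-01,  1.55946787e+00, -1.70399665e-05,
        1.09167984e+00, -1.05610408e-01]), 'qvel': array([ 4.18549391e-04,  2.77882544e-05, -3.42826543e-04,  6.63189257e-04,
        6.45490663e-05, -1.09850846e-03]), 'tau': array([ 8.36797371e-04, -6.12654090e+01, -2.58189315e+01,  6.92310906e-02,
        4.81397426e-02, -9.55186692e-05]), 'eef_pos': array([258.58690581, 568.72494818, 214.04316955]), 'tcp_rot': array([-1.57192591e+00,  1.04543705e-04, -4.26791196e-01]), 'ft_force': array([ 0.09905882, -0.9478069 ,  1.04627571]), 'moment': array([ 0.02427418, -0.02034746, -0.00937195]), 'opening': 0.9994646237193939} 18.8
top [ 325.96075042   21.4431642  1565.89795527] 55.208824539888575 255.08454502131718 195.34963875923046
housing [([257, -369, 1], [340, 265], 0.95), ([708, 476, 1], [142, 161], 0.93)]
rim [([255, -370, 54], [344, 266], 0.96), ([709, 476, 57], [138, 158], 0.95), ([537, -12, 55], [255, 198], 0.78), ([767, -112, 1], [277, 148], 0.59)]
plate [([562, -332, 5], [329, 193], 0.91)]
plate_grip [([564, -324, 22], [328, 192]
[... 3226 characters left out ...]
3, 214], 0.88), ([313, -437, 56], [298, 333], 0.86), ([766, 404, 53], [250, 163], 0.81)]
hole0 [([594, -251, 4], [328, 265], 0.93), ([627, -397, -3], [372, 289], 0.84), ([533, -418, 1], [355, 307], 0.71), ([502, -269, -1], [309, 282], 0.58)]
hole1 [([594, -251, 4], [328, 265], 0.93), ([627, -397, -3], [372, 289], 0.84), ([533, -418, 1], [355, 307], 0.71), ([502, -269, -1], [309, 282], 0.58)]
hole2 [([594, -251, 4], [328, 265], 0.93), ([627, -397, -3], [372, 289], 0.84), ([533, -418, 1], [355, 307], 0.71), ([502, -269, -1], [309, 282], 0.58)]
hole3 [([594, -251, 4], [328, 265], 0.93), ([627, -397, -3], [372, 289], 0.84), ([533, -418, 1], [355, 307], 0.71), ([502, -269, -1], [309, 282], 0.58)]
```

View pics/top0.png

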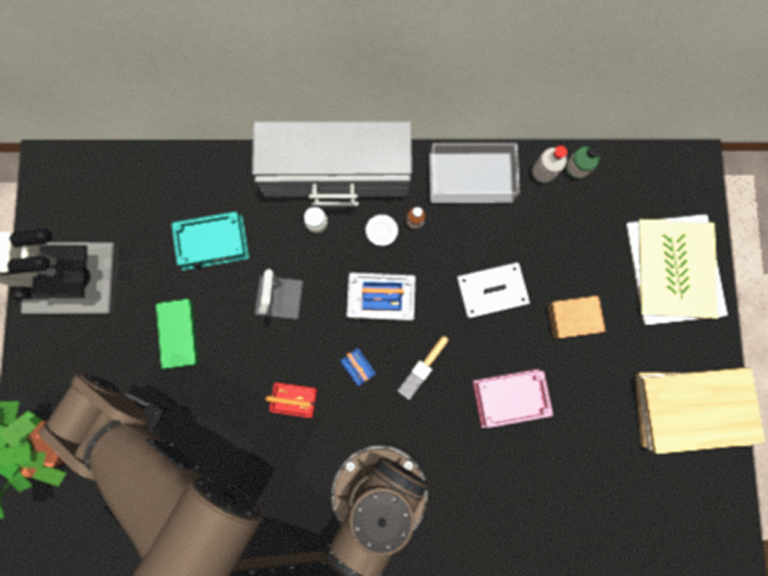

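View pics/side0.png

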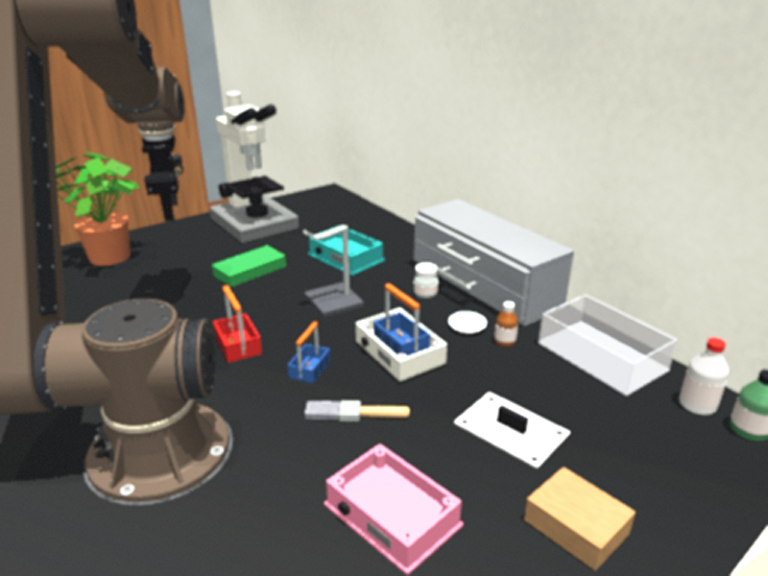

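Top view: white housing with the large blue basket at (381,296), hook stand at (280,297), plate at (493,290) in the 1.5× picture. The small blue and red baskets and the pink and turquoise boxes are decoys.

Run:
```python
from h import *
for n in ["top","side"]:
    acc={k:[] for k in ["thread0","hole0","hook_seat","basket_bar","rim"]}
    for i in range(3):
        c=read_camera(n)
        for k in acc:
            acc[k]+=[toworld(c,d["point"]) for d in nets.mark_of(c,k)]
    print(n)
    for k,v in acc.items():
        v=np.array(v)
        v=v[(v[:,0]>400)&(v[:,0]<660)&(v[:,1]<320)]
        print(k); print(v.round(0).astype(int).tolist())
    hsv=cv2.cvtColor(c["img"],cv2.COLOR_RGB2HSV)
    m=(hsv[...,0]>3)&(hsv[...,0]<20)&(hsv[...,1]>140)&(hsv[...,2]>110)
    u,v=proj(c,[540,-12,150])[0]; m[:int(v)-22]=0; m[int(v)+22:]=0; m[:,:int(u)-25]=0; m[:,int(u)+25:]=0
    ys,xs=np.nonzero(m); pts=np.c_[xs,ys].astype(float)
    (a,b),(w,h),ang=cv2.minAreaRect(pts.astype(np.float32)); 
    vx,vy,x0,y0=cv2.fitLine(pts.astype(np.float32),cv2.DIST_L2,0,.01,.01).ravel()
    s=(pts-[x0,y0])@[vx,vy]
    for e in (s.min(),0,s.max()): print("bar",(x0+e*vx,y0+e*vy),onplane(c,(x0+e*vx,y0+e*vy),150 if n=="top" else 148).round(1))
    print(len(pts))
    if n=="top": save(c,"topc.png",(165,170,300,230),5)
    else: save(c,"sidec.png",(190,130,320,270),4)
```

```text
top
thread0
[[582, -85, 57], [593, 68, 50], [498, 69, 56], [515, 287, -3], [494, -80, 55], [582, -82, 56], [591, 66, 53], [499, 71, 51], [581, -85, 57], [492, -82, 55], [498, 73, 53], [592, 68, 53]]
hole0
[[500, -271, 1], [537, -421, -1], [625, -395, 1], [495, 70, 55], [537, -421, -2], [624, -396, 1], [592, -247, 2], [503, -273, 2], [492, -82, 57], [506, -271, 2], [540, -418, 2], [593, -245, 3]]
hook_seat
[[516, 284, 187], [516, 284, 188], [546, -10, 25], [592, -247, 2], [590, 66, 51], [516, 286, 187]]
basket_bar
[[544, -13, 148], [543, -9, 149], [549, -7, 23], [567, -332, 2], [543, -10, 147]]
rim
[[536, -6, 56], [545, -9, 25], [537, -6, 58]]
bar (np.float64(242.00069168462468), np.float64(192.97915696685195)) [543.5  39.9 150. ]
bar (np.float32(255.64865), np.float32(193.43243)) [541.2 -13.4 150. ]
bar (np.float64(267.0063225158235), np.float64(193.80964596834292)) [539.4 -57.7 150. ]
37
side
thread0
[[490, -79, 56], [501, 70, 54], [591, 63, 52], [584, -90, 56], [499, 71, 56], [589, 64, 53], [629, -399, 0], [582, -86, 56], [487, -77, 57], [501, 71, 51], [582, -87, 57], [591, 64, 56], [490, -78, 55]]
hole0
[[629, -398, -2], [532, -418, 2], [594, -248, 2], [501, -266, -2], [629, -397, 1], [593, -249, -1], [500, -267, -1], [532, -418, 2], [499, -266, -2], [531, -419, 3], [594, -249, 4], [628, -396, -3]]
hook_seat
[[515, 284, 185], [499, 73, 55], [513, 285, 187], [538, -12, 26], [515, 285, 187]]
basket_bar
[[546, -12, 151], [533, -421, 3], [545, -12, 148], [540, -12, 147]]
rim
[[543, -9, 56], [520, 289, -3], [540, -9, 58], [543, -12, 57]]
bar (np.float64(256.62587540839473), np.float64(189.12011688465006)) [546.2  53.1 148. ]
bar (np.float32(267.75), np.float32(197.0329)) [544.1 -10.9 148. ]
bar (np.float64(278.9833666144261), np.float64(205.02338474267546)) [542.1 -71.4 148. ]
152
```

View pics/topc.png

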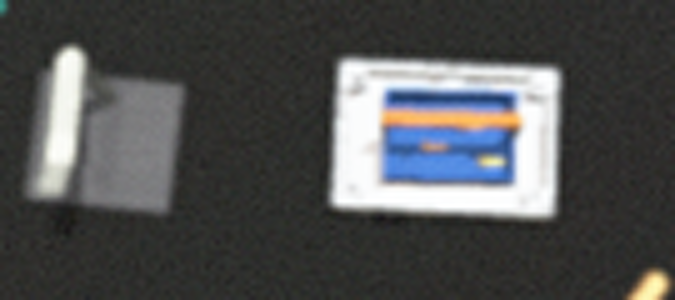

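```bash
cat >> h.py <<'E'
from scipy.spatial.transform import Rotation as Ro
def Rt(yaw): return Ro.from_euler("xyz",[-90,0,yaw],degrees=True)   # tool down; jaw axis at world angle yaw+90
def go(P,yaw,n,st=None):
    """suggest n equal rows to reach TCP P (mm), yaw (deg)"""
    s=readout.state(); p=np.array(s["eef_pos"]); R=Ro.from_euler("xyz",s["tcp_rot"])
    if st: p,R=np.array(st[0],float),Rt(st[1])
    rv=(R.inv()*Rt(yaw)).as_rotvec(degrees=True)/n; d=(np.array(P)-p)/n
    print("at",p.round(1),R.as_euler("xyz",True).round(2),"F",np.round(s["ft_force"],1),"op",round(s["opening"],3),"t",round(s["t"],2))
    print("turn",rv.round(2))
    for i in range(n):
        print(((R*Ro.from_rotvec(rv*i,degrees=True)).inv().apply(d)/10).round(2).tolist())
E
python3 -c "
from h import *
go([542,-39,230],-92,15)"
```

```text
at [258.7 569.  214.6] [-90.    -0.   -24.46] F [ 0.1 -0.1  0.7] op 1.0 t 3.5
turn [-0.   4.5 -0. ]
[3.4, -0.1, -2.91]
[3.61, -0.1, -2.63]
[3.81, -0.1, -2.34]
[3.98, -0.1, -2.03]
[4.13, -0.1, -1.71]
[4.25, -0.1, -1.39]
[4.35, -0.1, -1.05]
[4.42, -0.1, -0.7]
[4.46, -0.1, -0.35]
[4.47, -0.1, -0.0]
[4.46, -0.1, 0.35]
[4.42, -0.1, 0.7]
[4.35, -0.1, 1.04]
[4.25, -0.1, 1.38]
[4.13, -0.1, 1.71]
```

Call:
{"op": "apply_moves", "data": {"increments": [[[3.4,-1.0,-2.9],[0,4.5,0],9.5],[[3.6,-1.0,-2.6],[0,4.5,0],9.5],[[3.8,-1.0,-2.3],[0,4.5,0],9.5],[[4.0,-1.0,-2.0],[0,4.5,0],9.5],[[4.1,-1.0,-1.7],[0,4.5,0],9.5]]}}

```text
t: 4.12
eef_pos: [354.0, 363.4, 264.9]
tcp_rot: [-1.571, -0.0, -0.827]
ft_force: [-0.1, 0.1, 0.1]
opening: 0.999
```

Call:
{"op": "apply_moves", "data": {"increments": [[[4.2,0,-1.4],[0,4.5,0],9.5],[[4.3,0,-1.0],[0,4.5,0],9.5],[[4.4,0,-0.7],[0,4.5,0],9.5],[[4.4,0,-0.3],[0,4.5,0],9.5],[[4.4,0,0],[0,4.5,0],9.5]]}}

```text
t: 4.75
eef_pos: [448.0, 155.5, 266.9]
tcp_rot: [-1.567, -0.0, -1.233]
ft_force: [1.0, 1.0, -0.0]
opening: 0.995
```

```bash
python3 -c "
from h import *
go([542,-39,200],-92,6)"
```

```text
at [448.  155.5 266.9] [-89.78  -0.   -70.63] F [ 1.  1. -0.] op 0.995 t 4.75
turn [-0.04  3.56 -0.01]
[3.58, 1.12, 0.4]
[3.55, 1.12, 0.62]
[3.5, 1.12, 0.84]
[3.44, 1.12, 1.06]
[3.37, 1.12, 1.27]
[3.28, 1.12, 1.48]
```

Call:
{"op": "apply_moves", "data": {"increments": [[[4.3,1.2,0.5],[0,4.3,0],9.5],[[4.2,1.2,0.8],[0,4.3,0],9.5],[[4.2,1.2,1.1],[0,4.3,0],9.5],[[4.1,1.2,1.4],[0,4.3,0],9.5],[[3.9,1.2,1.7],[0,4.3,0],9.5]]}}

```text
t: 5.38
eef_pos: [543.6, -46.3, 207.2]
tcp_rot: [-1.563, 0.002, -1.621]
ft_force: [0.4, 0.5, -0.1]
opening: 0.999
```

Run:
```python
from h import *
go([543,-39,130],-92,5)
for n in ["side","top"]:
    c=read_camera(n)
    print(n,[(toworld(c,d["point"]).round(0).tolist(),d["confidence"]) for d in nets.mark_of(c,"basket_bar")])
    if n=="side": save(c,"s1.png",(180,90,340,260),4)
```

```text
at [543.6 -46.3 207.2] [-89.55   0.1  -92.9 ] F [ 0.4  0.5 -0.1] op 0.999 t 5.38
turn [-0.09 -0.18 -0.02]
[-0.14, 1.54, -0.03]
[-0.14, 1.54, -0.03]
[-0.14, 1.54, -0.03]
[-0.14, 1.54, -0.02]
[-0.14, 1.54, -0.02]
side [([542.0, -12.0, 150.0], 0.98), ([262.0, 236.0, 119.0], 0.91), ([348.0, 57.0, 85.0], 0.58), ([490.0, -80.0, 55.0], 0.5)]
top [([345.0, 58.0, 92.0], 0.47), ([542.0, -11.0, 149.0], 0.42), ([759.0, 182.0, 0.0], 0.38)]
```

View pics/s1.png

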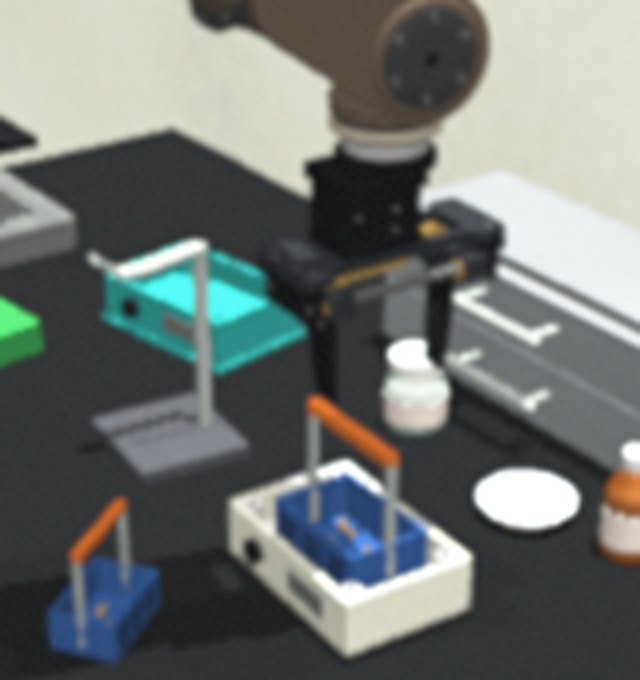

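The gripper straddles the bar (from (315,400) to (395,460) in the crop). I'll descend and grip.

Call:
{"op": "apply_moves", "data": {"increments": [[[-0.2,1.6,0],[0,0,0],8],[[-0.2,1.6,0],[0,0,0],6],[[-0.2,1.5,0],[0,0,0],5],[[-0.1,1.5,0],[0,0,0],4],[[-0.1,1.5,0],[0,0,0],4]]}}

```text
t: 6.2
eef_pos: [542.3, -31.5, 127.1]
tcp_rot: [-1.562, 0.002, -1.611]
ft_force: [0.6, -0.3, 0.7]
opening: 0.531
```

Call:
{"op": "apply_moves", "data": {"increments": [[[0,0,0],[0,0,0],2],[[0,0,0],[0,0,0],0],[[0,0,0],[0,0,0],0],[[0,0,0],[0,0,0],0],[[0,0,0],[0,0,0],0]]}}

```text
t: 6.82
eef_pos: [541.9, -30.5, 127.1]
tcp_rot: [-1.562, 0.002, -1.61]
ft_force: [-0.0, 0.3, -3.4]
opening: 0.101
```

Gripped, but only 19 mm off the bar centre. I'll shift the grasp 1 cm so that it clears the strap.

Call:
{"op": "apply_moves", "data": {"increments": [[[0,0,0],[0,0,0],3.5],[[0,0,0],[0,0,0],3.5],[[0.5,0,0],[0,0,0],3.5],[[0.5,0,0],[0,0,0],3.5],[[0,0,0],[0,0,0],3.5]]}}

```text
t: 7.45
eef_pos: [541.8, -41.5, 127.4]
tcp_rot: [-1.561, 0.002, -1.61]
ft_force: [-0.6, 0.3, -0.4]
opening: 0.364
```

Call:
{"op": "apply_moves", "data": {"increments": [[[0,0,0],[0,0,0],1],[[0,0,0],[0,0,0],0],[[0,0,0],[0,0,0],0],[[0,0,0],[0,0,0],0],[[0,0,0],[0,0,0],0]]}}

```text
t: 8.07
eef_pos: [541.6, -41.6, 127.3]
tcp_rot: [-1.562, 0.002, -1.61]
ft_force: [-1.0, -1.4, -0.4]
opening: 0.101
```

Call:
{"op": "apply_moves", "data": {"increments": [[[0,-1.5,0],[0,0,0],0],[[0,-2.5,0],[0,0,0],0],[[0,-3,0],[0,0,0],0],[[0,-3,0],[0,0,0],0],[[0,-3,0],[0,0,0],0]]}}

```text
t: 8.7
eef_pos: [539.1, -41.3, 262.4]
tcp_rot: [-1.566, 0.003, -1.61]
ft_force: [-0.1, 0.0, -2.9]
opening: 0.106
```

Run:
```python
from h import *
c=read_camera("side")
print([(toworld(c,d["point"]).round(0).tolist(),d["confidence"]) for d in nets.mark_of(c,"basket_bar")])
# gripping 28 off centre toward -y of bar; bar yaw -7 at the hook, seat (515,285)
a=np.radians(-7); y=np.array([-np.sin(a),np.cos(a)]); x=np.array([np.cos(a),np.sin(a)])
seat=np.array([515,285.])
T=seat-28*y; pre=T-100*x
print("final TCP",T,"pre",pre)
go([*pre,210],-97,10)
save(c,"s2.png",(180,60,340,260),3)
```

```text
[([344.0, 54.0, 87.0], 0.83), ([263.0, 233.0, 122.0], 0.82), ([539.0, -12.0, 286.0], 0.79), ([480.0, -561.0, 1.0], 0.6), ([348.0, -133.0, 1.0], 0.25)]
final TCP [511.58765838 257.20870775] pre [412.33304322 269.39564209]
at [540.4 -41.5 264.3] [-89.38   0.1  -92.23] F [-0.1  0.2 -2.5] op 0.099 t 8.8
turn [-0.06  0.48 -0.01]
[-3.06, 0.53, -1.41]
[-3.04, 0.53, -1.43]
[-3.03, 0.53, -1.46]
[-3.02, 0.54, -1.48]
[-3.01, 0.54, -1.51]
[-3.0, 0.54, -1.53]
[-2.98, 0.54, -1.55]
[-2.97, 0.54, -1.58]
[-2.96, 0.54, -1.6]
[-2.94, 0.54, -1.63]
```

View pics/s2.png

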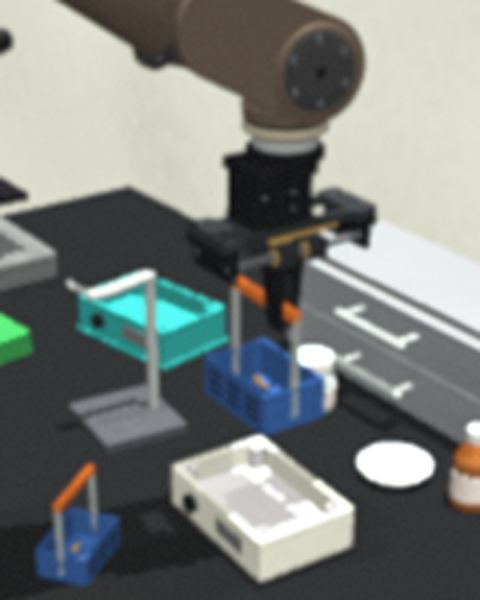

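Call:
{"op": "apply_moves", "data": {"increments": [[[-3.1,0.2,-1.6],[0,0.5,0],0],[[-3.1,0.2,-1.6],[0,0.5,0],0],[[-3.0,0.4,-1.6],[0,0.5,0],0],[[-3.0,0.5,-1.6],[0,0.5,0],0],[[-3.0,0.5,-1.6],[0,0.5,0],0]]}}

```text
t: 9.43
eef_pos: [466.0, 117.6, 242.3]
tcp_rot: [-1.563, 0.002, -1.659]
ft_force: [0.7, -0.7, -2.4]
opening: 0.102
```

Call:
{"op": "apply_moves", "data": {"increments": [[[-3.0,0.5,-1.6],[0,0.5,0],0],[[-3.0,0.5,-1.6],[0,0.5,0],0],[[-3.0,0.5,-1.6],[0,0.5,0],0],[[-2.8,0.5,-1.6],[0,0.5,0],0],[[-1.5,0.5,-1.0],[0,0.5,0],0]]}}

```text
t: 10.05
eef_pos: [401.0, 262.2, 212.6]
tcp_rot: [-1.568, 0.0, -1.703]
ft_force: [0.1, -0.1, -2.6]
opening: 0.1
```

Run:
```python
from h import *
for n in ["side","top"]:
    c=read_camera(n)
    for k in ["basket_bar","hook_seat"]: print(n,k,[(toworld(c,d["point"]).round(0).tolist(),round(d["confidence"],2)) for d in nets.mark_of(c,k)])
    if n=="top": save(c,"t3.png",(140,150,260,260),5)
go([412,269,208],-97,2)
```

```text
side basket_bar [([262.0, 234.0, 123.0], 0.98), ([405.0, 290.0, 235.0], 0.79), ([347.0, 54.0, 87.0], 0.78)]
side hook_seat [([515.0, 284.0, 190.0], 0.79)]
top basket_bar [([262.0, 236.0, 122.0], 0.73), ([345.0, 61.0, 93.0], 0.6)]
top hook_seat [([516.0, 288.0, 186.0], 0.6)]
at [402.4 260.6 213.5] [-8.981e+01  3.000e-02 -9.763e+01] F [-0.6  0.3 -3.1] op 0.104 t 10.35
turn [-0.1  -0.32 -0.01]
[-0.48, 0.28, 0.42]
[-0.48, 0.27, 0.42]
```

View pics/t3.png

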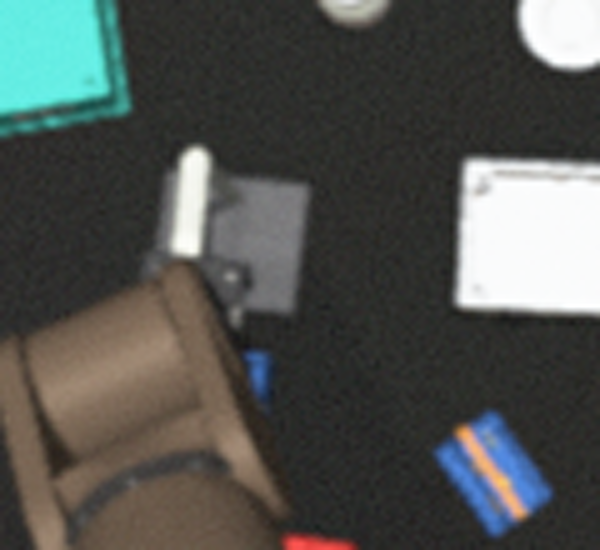

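Call:
{"op": "apply_moves", "data": {"increments": [[[-0.6,0.3,0],[0,-0.3,0],0],[[-0.2,0.2,0.8],[0,-0.3,0],0],[[0,0,1.5],[0,0,0],0],[[0,0,1.5],[0,0,0],0],[[0,0,1.0],[0,0,0],0]]}}

```text
t: 10.98
eef_pos: [455.7, 261.5, 208.6]
tcp_rot: [-1.566, 0.001, -1.695]
ft_force: [0.2, 0.2, -2.8]
opening: 0.103
```

Run:
```python
from h import *
for n in ["side"]:
    c=read_camera(n)
    for k in ["basket_bar","hook_seat"]: print(n,k,[(toworld(c,d["point"]).round(0).tolist(),round(d["confidence"],2)) for d in nets.mark_of(c,k)])
    save(c,"s4.png",(150,80,270,240),4)
go([511.5,255.5,208],-97,4)
```

```text
side basket_bar [([345.0, 55.0, 87.0], 0.93), ([260.0, 236.0, 124.0], 0.92), ([461.0, 290.0, 233.0], 0.74)]
side hook_seat [([513.0, 282.0, 188.0], 0.98)]
at [454.7 261.5 208.4] [-8.978e+01  4.000e-02 -9.710e+01] F [ 0.1 -0.  -3. ] op 0.104 t 11.12
turn [-0.06 -0.03 -0.01]
[-0.03, 0.02, 1.43]
[-0.03, 0.01, 1.43]
[-0.02, 0.01, 1.43]
[-0.02, 0.01, 1.43]
```

View pics/s4.png

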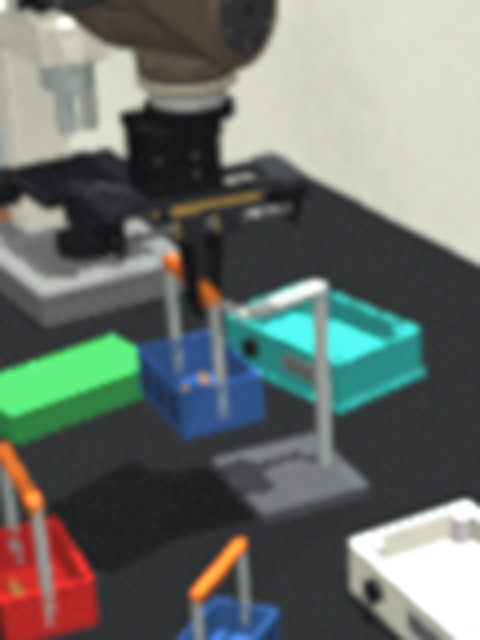

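Hook tip at (240,310) is just below the bar, in line with the opening between the uprights. I'll drive in and then lower.

Call:
{"op": "apply_moves", "data": {"increments": [[[0,0,1.4],[0,0,0],0],[[0,0,1.4],[0,0,0],0],[[0,0,1.4],[0,0,0],0],[[0,0,1.3],[0,0,0],0],[[0,0,0],[0,0,0],0]]}}

```text
t: 11.75
eef_pos: [513.1, 254.3, 208.7]
tcp_rot: [-1.567, 0.001, -1.695]
ft_force: [-0.2, -0.6, -2.9]
opening: 0.104
```

Call:
{"op": "apply_moves", "data": {"increments": [[[0,0.6,0.1],[0,0,0],0],[[0,0.6,0],[0,0,0],0],[[0,0.6,0],[0,0,0],0],[[0,0.6,0],[0,0,0],0],[[0,0.5,0],[0,0,0],0]]}}

```text
t: 12.38
eef_pos: [513.1, 254.3, 177.5]
tcp_rot: [-1.568, 0.0, -1.694]
ft_force: [0.9, -1.0, -3.7]
opening: 0.105
```

Run:
```python
from h import *
for n in ["side"]:
    c=read_camera(n)
    for k in ["basket_bar","hook_seat"]: print(n,k,[(toworld(c,d["point"]).round(0).tolist(),round(d["confidence"],2)) for d in nets.mark_of(c,k)])
    save(c,"s5.png",(170,80,270,240),4)
go([511.5,255.5,173],-97,2)
```

```text
side basket_bar [([517.0, 285.0, 201.0], 0.88), ([261.0, 233.0, 123.0], 0.85), ([349.0, 54.0, 89.0], 0.65)]
side hook_seat [([513.0, 285.0, 184.0], 0.77)]
at [513.1 254.3 177.8] [-8.983e+01  2.000e-02 -9.706e+01] F [ 0.4  0.6 -3.2] op 0.104 t 12.53
turn [-0.08 -0.03 -0.01]
[-0.05, 0.24, -0.09]
[-0.05, 0.24, -0.09]
```

View pics/s5.png

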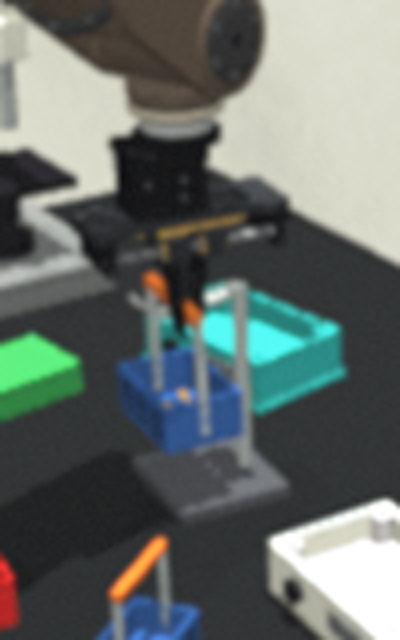

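The bar is over the seat with the strap passing beneath it. I'll lower gently until contact.

Call:
{"op": "apply_moves", "data": {"increments": [[[0,0.2,0],[0,0,0],0],[[0,0.15,0],[0,0,0],0],[[0,0.1,0],[0,0,0],0],[[0,0.1,0],[0,0,0],0],[[0,0,0],[0,0,0],0]]}}

```text
t: 13.15
eef_pos: [513.5, 254.3, 173.8]
tcp_rot: [-1.566, 0.001, -1.694]
ft_force: [-1.5, 0.2, 0.0]
opening: 0.101
```

Call:
{"op": "apply_moves", "data": {"increments": [[[0,0.1,0],[0,0,0],0],[[0,0,0],[0,0,0],1.3],[[0,0,0],[0,0,0],2.0],[[0,0,0],[0,0,0],3.0],[[0,0,0],[0,0,0],4.0]]}}

```text
t: 13.78
eef_pos: [514.0, 254.5, 173.2]
tcp_rot: [-1.564, 0.002, -1.694]
ft_force: [-0.3, 0.1, -0.2]
opening: 0.361
```

Call:
{"op": "apply_moves", "data": {"increments": [[[0,-0.5,0],[0,0,0],4],[[0,-1.5,0],[0,0,0],4],[[0,-2,0],[0,0,0],4],[[0,-3,0],[0,0,0],4],[[0,-4,0],[0,0,0],4]]}}

```text
t: 14.4
eef_pos: [512.7, 254.1, 287.4]
tcp_rot: [-1.567, 0.001, -1.694]
ft_force: [-0.1, 0.0, 0.1]
opening: 0.42
```

Run:
```python
from h import *
for n in ["side"]:
    c=read_camera(n)
    for k in ["basket_bar","hook_seat"]: print(n,k,[(toworld(c,d["point"]).round(0).tolist(),round(d["confidence"],2)) for d in nets.mark_of(c,k)])
    save(c,"s6.png",(170,80,270,240),4)
# plate grip: centre (564,-333), yaw 12.8
go([564,-333,150],12.8-90,20)
```

```text
side basket_bar [([520.0, 285.0, 196.0], 0.76), ([261.0, 237.0, 121.0], 0.6), ([512.0, 287.0, -2.0], 0.22)]
side hook_seat [([513.0, 282.0, 189.0], 0.79), ([350.0, -135.0, 2.0], 0.56), ([479.0, -558.0, 2.0], 0.48)]
at [513.5 254.5 288.6] [-89.52   0.17 -97.06] F [-0.4  0.  -0.2] op 0.42 t 14.55
turn [-0.03 -0.99 -0.  ]
[2.89, 0.69, 0.61]
[2.9, 0.69, 0.56]
[2.91, 0.69, 0.51]
[2.91, 0.69, 0.46]
[2.92, 0.69, 0.41]
[2.93, 0.69, 0.36]
[2.93, 0.69, 0.3]
[2.94, 0.69, 0.25]
[2.94, 0.69, 0.2]
[2.94, 0.69, 0.15]
[2.95, 0.69, 0.1]
[2.95, 0.69, 0.05]
[2.95, 0.69, 0.0]
[2.95, 0.69, -0.05]
[2.95, 0.69, -0.1]
[2.94, 0.69, -0.15]
[2.94, 0.69, -0.2]
[2.94, 0.69, -0.25]
[2.93, 0.69, -0.3]
[2.93, 0.69, -0.35]
```

View pics/s6.png

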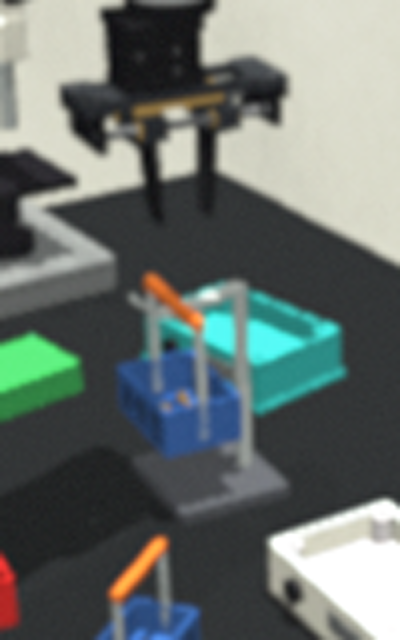

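Basket hangs on the hook with the bar in the seat. On to the plate.

Call:
{"op": "apply_moves", "data": {"increments": [[[3.9,0,0.8],[0,-1.4,0],5],[[3.9,0,0.7],[0,-1.4,0],5],[[3.9,0,0.6],[0,-1.4,0],5],[[3.9,0,0.5],[0,-1.4,0],5],[[3.9,0,0.4],[0,-1.4,0],5]]}}

```text
t: 15.18
eef_pos: [527.8, 54.1, 286.9]
tcp_rot: [-1.565, 0.002, -1.564]
ft_force: [0.7, 0.3, 0.0]
opening: 0.527
```

Call:
{"op": "apply_moves", "data": {"increments": [[[3.9,0.5,0.3],[0,-1.4,0],5],[[3.9,0.5,0.2],[0,-1.4,0],5],[[3.9,0.5,0.1],[0,-1.4,0],5],[[3.9,0.5,0],[0,-1.4,0],5],[[3.9,0.5,0],[0,-1.4,0],5]]}}

```text
t: 15.8
eef_pos: [543.5, -146.5, 259.5]
tcp_rot: [-1.568, 0.003, -1.437]
ft_force: [0.5, 0.1, 1.2]
opening: 0.53
```

Run:
```python
from h import *
go([564,-333,120],12.8-90,5)
```

```text
at [ 543.5 -146.5  259.5] [-89.86   0.15 -82.36] F [0.5 0.1 1.2] op 0.53 t 15.8
turn [-0.03 -1.03 -0.03]
[3.76, 2.78, -0.1]
[3.76, 2.78, -0.16]
[3.75, 2.78, -0.23]
[3.74, 2.78, -0.3]
[3.74, 2.79, -0.36]
```

Call:
{"op": "apply_moves", "data": {"increments": [[[3.8,2.4,-0.1],[0,-1.0,0],5],[[3.8,2.4,-0.2],[0,-1.0,0],5],[[3.8,2.4,-0.2],[0,-1.0,0],5],[[3.7,2.4,-0.3],[0,-1.0,0],5],[[3.3,2.4,-0.4],[0,-1.0,0],5]]}}

```text
t: 16.42
eef_pos: [561.9, -335.8, 134.6]
tcp_rot: [-1.569, 0.004, -1.348]
ft_force: [-0.7, -0.6, -0.1]
opening: 0.525
```

Run:
```python
from h import *
def near(v,c,r): v=np.array(v); return v[np.linalg.norm(v-c,axis=1)<r]
for n in ["side","top"]:
    T=[];G=[];H=[]
    for i in range(4):
        c=read_camera(n)
        T+=[toworld(c,d["point"]) for d in nets.mark_of(c,"thread0")]
        G+=[toworld(c,d["point"]) for d in nets.mark_of(c,"plate_grip")]
        H+=[toworld(c,d["point"]) for d in nets.mark_of(c,"hole0")]
    for e in [(591,66,55),(582,-86,55),(490,-80,55),(499,71,55)]:
        v=near(T,e,20); print(n,"thread",len(v),v.mean(0).round(1) if len(v) else "")
    for e in [(593,-248,0),(627,-397,0),(534,-419,0),(501,-269,0)]:
        v=near(H,e,20); print(n,"hole",len(v),v.mean(0).round(1) if len(v) else "")
    print("grip",np.array(G).round(0).tolist())
    # grip bar: dark pixels inside the plate
    save(c,n+"7.png",(280,150,400,320) if n=="side" else (290,160,370,230),4)
go([564,-333,25],12.8-90,5)
```

```text
side thread 4 [590.6  61.8  51.8]
side thread 3 [582.9 -86.8  57.2]
side thread 4 [488.6 -79.6  53.7]
side thread 4 [498.9  71.6  53.3]
side hole 4 [ 592.8 -248.9    3.2]
side hole 4 [ 627.1 -397.1   -4.1]
side hole 4 [ 531.7 -419.4    2.1]
side hole 4 [ 501.7 -266.4   -1.8]
grip [[514.0, 283.0, 190.0], [565.0, -334.0, 21.0], [535.0, -418.0, -0.0], [564.0, -334.0, 19.0], [565.0, -337.0, 23.0], [567.0, -333.0, 21.0]]
top thread 4 [591.2  67.   53.3]
top thread 4 [580.1 -85.1  56.3]
top thread 4 [492.  -80.6  56.3]
top thread 4 [497.7  71.   53.4]
top hole 4 [ 592.8 -245.     0.6]
top hole 0 
top hole 0 
top hole 4 [ 503.5 -269.6    1.5]
grip [[564.0, -330.0, 23.0], [739.0, -9.0, -0.0], [565.0, -328.0, 23.0], [513.0, 286.0, -1.0], [565.0, -329.0, 24.0], [562.0, -328.0, 22.0], [566.0, -331.0, 4.0]]
at [ 562.2 -334.6  135.9] [-89.85   0.17 -77.24] F [-0.   0.6  0.9] op 0.527 t 18.02
turn [-0.03 -0.01 -0.03]
[-0.02, 2.22, 0.04]
[-0.02, 2.22, 0.04]
[-0.02, 2.22, 0.04]
[-0.02, 2.22, 0.04]
[-0.02, 2.22, 0.04]
```

View pics/side7.png

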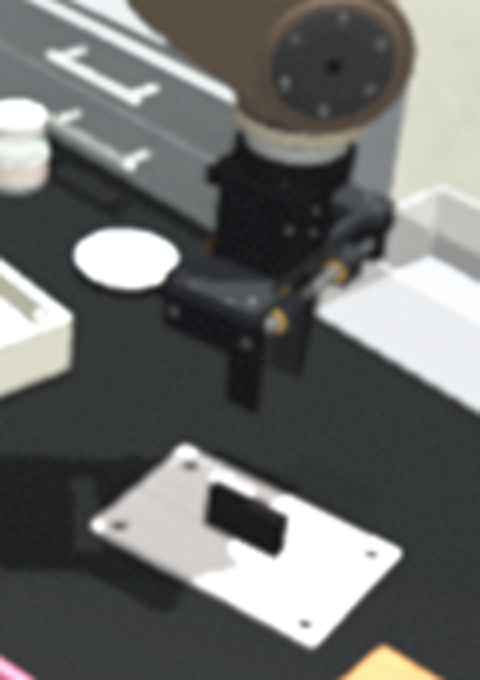

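Gripper is straight above the black grip with the jaws across it. I'll descend.

Call:
{"op": "apply_moves", "data": {"increments": [[[-0.1,2.5,0.1],[0,0,0],5],[[0,2.5,0.1],[0,0,0],5],[[0,2.5,0],[0,0,0],4],[[0,2.5,0],[0,0,0],4],[[0,1.5,0],[0,0,0],4]]}}

```text
t: 18.65
eef_pos: [565.3, -333.5, 19.5]
tcp_rot: [-1.565, -0.0, -1.348]
ft_force: [0.4, -0.4, 0.2]
opening: 0.421
```

```bash
python3 -c "
from h import *
go([564,-333,11],12.8-90,2)"
```

```text
at [ 565.3 -333.5   19.5] [-8.970e+01 -1.000e-02 -7.724e+01] F [ 0.4 -0.4  0.2] op 0.421 t 18.65
turn [-0.15 -0.02  0.  ]
[-0.04, 0.42, -0.06]
[-0.04, 0.42, -0.06]
```

Call:
{"op": "apply_moves", "data": {"increments": [[[0,0.5,0],[-0.3,0,0],4],[[0,0.3,0],[0,0,0],4],[[0,0,0],[0,0,0],3],[[0,0,0],[0,0,0],2.2],[[0,0,0],[0,0,0],1]]}}

```text
t: 19.27
eef_pos: [565.9, -334.0, 12.6]
tcp_rot: [-1.57, -0.002, -1.348]
ft_force: [-0.3, -1.9, -0.7]
opening: 0.18
```

Call:
{"op": "apply_moves", "data": {"increments": [[[0,0,0],[0,0,0],0],[[0,0,0],[0,0,0],0],[[0,0,0],[0,0,0],0],[[0,0,0],[0,0,0],0],[[0,-0.5,0],[0,0,0],0]]}}

```text
t: 19.9
eef_pos: [565.6, -333.8, 17.3]
tcp_rot: [-1.571, -0.001, -1.348]
ft_force: [0.5, -0.7, -2.3]
opening: 0.146
```

Call:
{"op": "apply_moves", "data": {"increments": [[[0,-1.5,0],[0,0,0],0],[[0,-2.5,0],[0,0,0],0],[[0,-3,0],[0,0,0],0],[[0,-3,0],[0,0,0],0],[[0,-2.5,0],[0,0,0],0]]}}

```text
t: 20.52
eef_pos: [565.0, -333.2, 148.7]
tcp_rot: [-1.572, 0.0, -1.348]
ft_force: [0.5, 0.4, -3.8]
opening: 0.144
```

Run:
```python
from h import *
c=read_camera("side")
H=[(toworld(c,d["point"]).round(0).tolist(),d["confidence"]) for d in nets.mark_of(c,"hole0")]
print(H)
go([540.2,-7.5,150],-93.5,12)
```

```text
[([503.0, -266.0, 134.0], 0.97), ([596.0, -249.0, 138.0], 0.81), ([535.0, -423.0, 135.0], 0.77), ([629.0, -395.0, 136.0], 0.71), ([569.0, -333.0, 160.0], 0.51), ([513.0, 284.0, 189.0], 0.33)]
at [ 566.  -333.8  150.2] [-89.88  -0.17 -77.23] F [ 0.7 -0.1 -3.3] op 0.144 t 20.62
turn [-0.01  1.36  0.01]
[-2.7, -0.01, 0.39]
[-2.71, -0.0, 0.33]
[-2.72, -0.0, 0.26]
[-2.72, -0.0, 0.2]
[-2.72, -0.0, 0.13]
[-2.73, -0.0, 0.07]
[-2.73, -0.0, 0.01]
[-2.73, -0.0, -0.06]
[-2.73, -0.0, -0.12]
[-2.72, -0.0, -0.19]
[-2.72, 0.0, -0.25]
[-2.71, 0.0, -0.32]
```

Call:
{"op": "apply_moves", "data": {"increments": [[[-3.2,0,0.4],[0,1.6,0],0],[[-3.2,0,0.3],[0,1.6,0],0],[[-3.2,0,0.3],[0,1.6,0],0],[[-3.2,0,0.2],[0,1.6,0],0],[[-3.2,0,0.1],[0,1.6,0],0]]}}

```text
t: 21.25
eef_pos: [550.2, -170.5, 146.9]
tcp_rot: [-1.571, -0.001, -1.495]
ft_force: [-0.1, -0.1, -2.5]
opening: 0.148
```

Call:
{"op": "apply_moves", "data": {"increments": [[[-3.2,0,0],[0,1.6,0],0],[[-3.2,0,-0.1],[0,1.6,0],0],[[-3.2,0,-0.2],[0,1.6,0],0],[[-3.2,0,-0.3],[0,1.6,0],0],[[-2.6,0,-0.4],[0,1.6,0],0]]}}

```text
t: 21.88
eef_pos: [534.2, -10.6, 143.7]
tcp_rot: [-1.575, -0.0, -1.64]
ft_force: [-0.3, 0.4, -3.2]
opening: 0.145
```

```bash
cat > m.py <<'E'
from h import *
def meas(th,ref,N=4,cams=("side","top"),r=22):
    """mean of detections nearest each of the 4 reference points, per camera"""
    out={}
    for n in cams:
        V=[]
        for i in range(N):
            c=read_camera(n); V+=[toworld(c,d["point"]) for d in nets.mark_of(c,th)]
        V=np.array(V).reshape(-1,3)
        out[n]=[V[np.linalg.norm(V-e,axis=1)<r] for e in ref]
    return out
def corners(c,yaw,z):
    R=Ro.from_euler("z",yaw,degrees=True).as_matrix()
    return np.array([R@[x,y,0] for x,y in [(46,76),(46,-76),(-46,-76),(-46,76)]])+[c[0],c[1],z]
def report(C,yaw,z,th):
    ref=corners(C,yaw,z)
    for n,v in meas(th,ref).items():
        ok=[i for i in range(4) if len(v[i])]
        M=np.array([v[i].mean(0) for i in ok]); print(n,ok,M.round(1).tolist())
        if len(ok)>1:
            A=(ref[ok]-ref[ok].mean(0))[:,:2]; B=(M-M.mean(0))[:,:2]
            dy=np.degrees(np.arctan2((A[:,0]*B[:,1]-A[:,1]*B[:,0]).sum(),(A*B).sum()))
            print("  centre",(np.array([*C,z])+(M-ref[ok]).mean(0)).round(1),"yaw",round(yaw+dy,2))
E
python3 - <<'E'
from m import *
go([540.2,-7.5,150],-93.5,2)
s=readout.state(); p=s["eef_pos"]
report(p[:2],np.degrees(s["tcp_rot"][2])+90,p[2]-12.5,"hole0")
report((540.2,-7.5),-3.5,55,"thread0")
E
```

```text
at [534.2 -10.6 143.7] [-9.022e+01 -1.000e-02 -9.395e+01] F [-0.3  0.4 -3.2] op 0.145 t 21.88
turn [ 0.11 -0.22  0.01]
[-0.18, -0.32, 0.29]
[-0.17, -0.32, 0.29]
side [0, 1, 2, 3] [[589.0, 63.2, 133.9], [577.8, -88.5, 128.3], [481.7, -86.0, 133.6], [494.2, 72.6, 128.5]]
  centre [535.7  -9.7 131.1] yaw -4.15
top [0, 2, 3] [[587.7, 64.2, 132.1], [487.0, -85.9, 132.9], [496.7, 66.3, 134.0]]
  centre [537.4 -11.5 133. ] yaw -2.87
side [0, 1, 2, 3] [[589.0, 64.2, 53.2], [582.2, -85.6, 56.1], [488.1, -79.6, 55.1], [500.7, 71.6, 54.1]]
  centre [540.   -7.4  54.6] yaw -3.84
top [] []
```

Call:
{"op": "apply_moves", "data": {"increments": [[[-0.2,0.5,0.2],[0.1,-0.2,0],0],[[-0.15,1.0,0.2],[0,-0.2,0],0],[[0,1.0,0],[0,0,0],0],[[0,1.0,0],[0,0,0],0],[[0,0.5,0],[0,0,0],0]]}}

```text
t: 24.1
eef_pos: [539.1, -8.3, 101.0]
tcp_rot: [-1.573, -0.0, -1.632]
ft_force: [-0.1, 0.4, -2.7]
opening: 0.143
```

Run:
```python
from m import *
go([538.3,-7.5,90],-93.5,5)
s=readout.state(); p=s["eef_pos"]
report(p[:2],np.degrees(s["tcp_rot"][2])+90,p[2]-12.5,"hole0")
```

```text
at [539.1  -8.3 101. ] [-9.011e+01 -2.000e-02 -9.348e+01] F [-0.1  0.4 -2.7] op 0.143 t 24.1
turn [0.02 0.   0.  ]
[-0.02, 0.22, -0.02]
[-0.02, 0.22, -0.02]
[-0.02, 0.22, -0.02]
[-0.02, 0.22, -0.02]
[-0.02, 0.22, -0.02]
side [0, 1, 2, 3] [[591.9, 66.0, 91.7], [584.1, -84.1, 85.7], [487.6, -83.2, 90.7], [497.2, 73.9, 86.6]]
  centre [540.2  -6.8  88.7] yaw -3.07
top [0, 2, 3] [[592.2, 68.9, 90.7], [492.2, -81.9, 91.2], [501.5, 70.2, 91.6]]
  centre [542.4  -7.1  91.2] yaw -2.57
```

Call:
{"op": "apply_moves", "data": {"increments": [[[0,0.4,-0.1],[0,0.3,0],0],[[0,0.4,0],[0,0,0],0],[[0,0.3,0],[0,0,0],0],[[0,0.1,0],[0,0,0],0],[[0,0,0],[0,0,0],0]]}}

```text
t: 25.52
eef_pos: [538.2, -8.3, 88.9]
tcp_rot: [-1.572, -0.0, -1.637]
ft_force: [0.9, -0.2, -3.5]
opening: 0.149
```

Run:
```python
from m import *
go([538.3,-7.5,88],-93.5,1)
s=readout.state(); p=s["eef_pos"]
report(p[:2],np.degrees(s["tcp_rot"][2])+90,p[2]-12.5,"hole0")
a=read_camera("top"); b=read_camera("side")
save(a,"a8.png",(225,165,290,225),6); save(b,"b8.png",(215,180,320,260),6)
A=cv2.imread("pics/a8.png");B=cv2.imread("pics/b8.png")
w=max(A.shape[1],B.shape[1]); pad=lambda i:cv2.copyMakeBorder(i,0,0,0,w-i.shape[1],cv2.BORDER_CONSTANT)
o=np.vstack([pad(A),pad(B)]); o=cv2.resize(o,None,fx=.7,fy=.7); cv2.imwrite("pics/ab8.png",o); print(o.shape)
np.save("b8.npy",b["img"]); print({k:b[k] for k in ("vfov","cx","cy")})
```

```text
at [538.2  -8.3  88.9] [-9.007e+01 -2.000e-02 -9.380e+01] F [ 0.9 -0.2 -3.5] op 0.149 t 25.52
turn [ 0.07 -0.3   0.02]
[-0.08, 0.09, 0.0]
side [0, 1, 2, 3] [[592.5, 67.2, 77.8], [582.4, -86.0, 73.7], [484.7, -81.1, 77.5], [498.1, 74.2, 71.9]]
  centre [539.4  -6.5  75.2] yaw -4.12
top [0, 2, 3] [[592.2, 70.1, 78.3], [490.5, -81.6, 77.1], [499.7, 70.8, 78.6]]
  centre [541.1  -6.5  78. ] yaw -2.64
(588, 441, 3)
{'vfov': 48.53127327958267, 'cx': 258.1369974779619, 'cy': 198.10971934882215}
```

View pics/ab8.png

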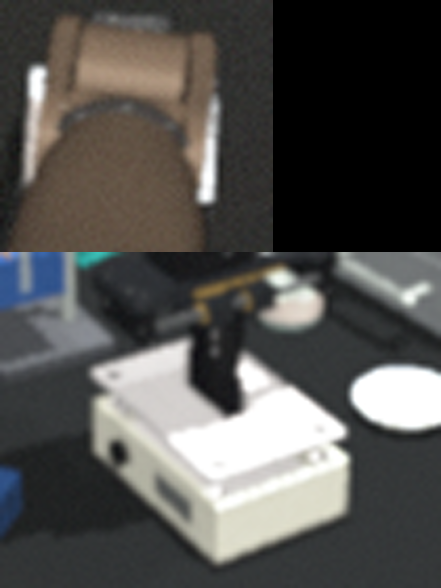

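```bash
cat > edge.py <<'E'
from m import *
from scipy.ndimage import map_coordinates
from scipy.optimize import least_squares
cs=[read_camera("side") for _ in range(6)]; c=cs[0]
g=np.mean([k["img"].astype(float).mean(2) for k in cs],0); np.save("g.npy",g)
def sample(P,Q,out,z,L=14,n=40):
    """offset (mm) along outward world dir of the edge from P to Q"""
    t=np.linspace(.08,.92,n); off=np.arange(-L,L+.01,.5); r=[]
    for k in t:
        w=P+(Q-P)*k; X=w+off[:,None]*out
        uv=proj(c,X); pr=map_coordinates(g,[uv[:,1],uv[:,0]],order=3)
        d=-np.gradient(pr); i=d.argmax()
        if d[i]>0 and 3<i<len(off)-4 and pr[:i+1].max()-pr[i:].min()>60:
            w_=np.clip(d[i-3:i+4],0,None); r.append((k,(off[i-3:i+4]*w_).sum()/w_.sum()))
    return np.array(r).reshape(-1,2)
def fit(C,yaw,z,sides):
    R=Ro.from_euler("z",yaw,degrees=True).as_matrix(); res=[]
    for s in sides:
        o,a,b={"+x":((1,0,0),(60,90),(60,-90)),"-x":((-1,0,0),(-60,90),(-60,-90)),"+y":((0,1,0),(-60,90),(60,90)),"-y":((0,-1,0),(-60,-90),(60,-90))}[s]
        P=np.array([*C,z])+R@[*a,0]; Q=np.array([*C,z])+R@[*b,0]
        r=sample(P,Q,R@np.array(o,float),z); 
        if len(r)<6: print(s,"few",len(r)); continue
        m=np.median(r[:,1]); r=r[abs(r[:,1]-m)<3]; sl=np.polyfit(r[:,0],r[:,1],1)
        print(s,"n",len(r),"offset@mid %.2f"%np.polyval(sl,.5),"slope/len %.2f"%sl[0],"std %.2f"%(r[:,1]-np.polyval(sl,r[:,0])).std())
s=readout.state(); p=s["eef_pos"]; print(p.round(1),np.degrees(s["tcp_rot"]).round(2))
print("housing at (540.1,-7.5,-3.5), table edge"); fit((540.1,-7.5),-3.5,0,["-x","-y"])
print("plate at (539.5,-7.5,-3.5) top"); fit((539.5,-7.5),-3.5,p[2]-7.5,["+x","+y"]); print("plate bottom edge/near"); fit((539.5,-7.5),-3.5,p[2]-12.5,["-x","-y"])
E
python3 edge.py
```

```text
[538.3  -8.3  89. ] [-9.006e+01 -2.000e-02 -9.380e+01]
housing at (540.1,-7.5,-3.5), table edge
-x n 38 offset@mid -3.29 slope/len -1.41 std 0.56
-y n 40 offset@mid -2.48 slope/len -0.44 std 0.48
plate at (539.5,-7.5,-3.5) top
+x n 27 offset@mid 2.00 slope/len 2.41 std 0.81
+y n 33 offset@mid 2.83 slope/len 0.12 std 0.81
plate bottom edge/near
-x few 5
-y n 9 offset@mid -1.74 slope/len 5.96 std 0.83
```

Call:
{"op": "apply_moves", "data": {"increments": [[[0.06,0.1,0.08],[0,0,0],0],[[0,0,0],[0,0,0],0],[[0,0,0],[0,0,0],0],[[0,0,0],[0,0,0],0],[[0,0,0],[0,0,0],0]]}}

```text
t: 27.35
eef_pos: [539.1, -9.0, 87.9]
tcp_rot: [-1.572, -0.0, -1.637]
ft_force: [0.1, -0.0, -3.4]
opening: 0.142
```

```bash
python3 edge.py
python3 - <<'E'
from m import *
s=readout.state(); p=s["eef_pos"]
report(p[:2],np.degrees(s["tcp_rot"][2])+90,p[2]-12.5,"hole0")
c=read_camera("side")
for k in ["basket_bar","hook_seat"]: print(k,[(toworld(c,d["point"]).round(0).tolist(),round(d["confidence"],2)) for d in nets.mark_of(c,k)][:3])
s=readout.state(); print(s["t"],s["ft_force"],s["opening"],np.abs(s["qvel"]).max())
save(c,"end.png",None,1.5)
E
```

```text
[539.1  -9.   87.9] [-9.006e+01 -2.000e-02 -9.380e+01]
housing at (540.1,-7.5,-3.5), table edge
-x n 38 offset@mid -3.30 slope/len -1.67 std 0.50
-y n 40 offset@mid -2.48 slope/len -0.32 std 0.49
plate at (539.5,-7.5,-3.5) top
+x n 28 offset@mid 2.87 slope/len 1.69 std 0.77
+y n 34 offset@mid 2.19 slope/len 0.21 std 0.75
plate bottom edge/near
-x n 6 offset@mid -3.24 slope/len -4.17 std 0.53
-y n 9 offset@mid -0.73 slope/len 3.47 std 0.90
side [0, 1, 2, 3] [[592.7, 65.7, 77.4], [583.4, -86.0, 73.4], [485.3, -83.8, 75.3], [498.0, 72.5, 72.3]]
  centre [539.9  -7.9  74.6] yaw -3.69
top [0, 2, 3] [[593.5, 68.8, 76.6], [492.9, -81.8, 77.0], [501.6, 69.9, 77.3]]
  centre [543.   -7.4  77. ] yaw -2.57
basket_bar [([517.0, 282.0, 196.0], 0.71), ([261.0, 237.0, 122.0], 0.65), ([447.0, 555.0, 1.0], 0.63)]
hook_seat [([513.0, 283.0, 189.0], 0.89), ([764.0, 173.0, 0.0], 0.42), ([516.0, 283.0, 71.0], 0.18)]
28.6 [-1.09015303 -0.43315799 -2.00415733] 0.14452776364235292 0.001415978073556937
```

View pics/end.png

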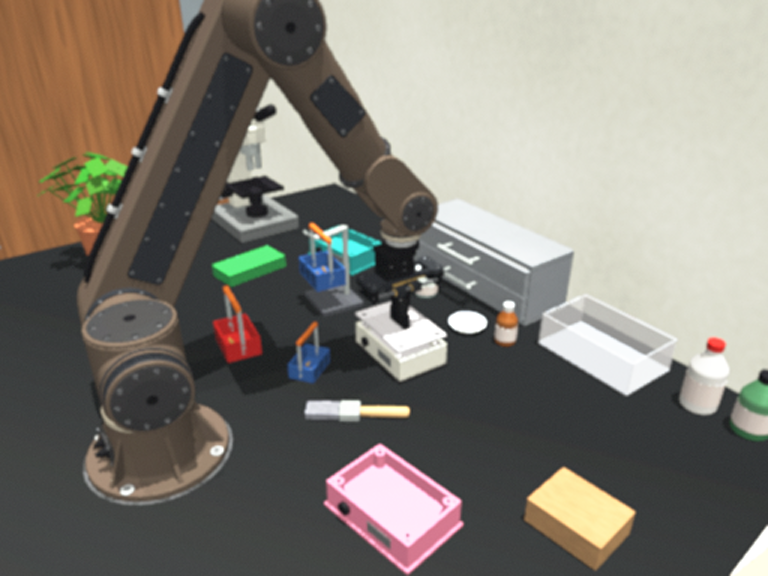

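```bash
python3 -c "
from h import *
print(env.job_done())"
```

```text
the job is handed in; nothing more can be done
None
```

The job is handed in. The blue basket hangs on the hook, and the arm is holding the cover plate level over the light base. No verdict was reported.

**Basket:** I lifted it out by its handle, hung it on the hook and let go. The last picture shows it still hanging. The networks put its bar at z ≈ 196 mm, against an expected 194 mm when seated.

**Plate:** It is held by its black grip, about 20 mm above the rim and level to within about 0.1°. The arm is still, and the only outside force is roughly the plate's weight (2–3.5 N).

**Alignment:** Each thread needs to be within about 4 mm of its hole's centre.

| Check | Plate offset from housing, x / y (mm) | Yaw difference |
|---|---|---|
| Side camera, network | -0.2 / -0.2 | about 0.2° |
| Side camera, edge fit | -1.0 / -0.3 | about 0° |
| Top camera, network | +2.8 / -0.5 | about 0.3° |

- **Disagreement in x:** The top camera sees only three plate holes past the arm, and I compared it with a housing measurement taken earlier. I left the plate between the readings.
- **Not seen directly:** Neither camera can look straight down through the plate, so I inferred the alignment and did not see the threads through the holes.

The job was handed in at about 29 s of the 59 s limit. I touched nothing else, and the last picture shows the other things where they were.

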